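# Eject the navy USB stick from its clip dock and put it in the bowl

## Robot

A 6-joint arm with a two-finger parallel gripper is mounted at the origin on the work surface. World frame = base frame: x ahead of the robot, y to its left, z up, the work surface at z = 0. Lengths are in m, angles in degrees, forces in N, time in s.
With the tool pointing down it reaches from about 0.4 to 0.925 m from the base axis. Payload 3.4 kg.
Tool frame: the origin (TCP) lies midway between the tips of the shut fingers; the grasp point (between the pads) lies env.grip_depth behind it (env.grip_depth is the distance from the TCP to the grasp point, in m); z points along the fingers, y is the line along which they close (so a half turn about z gives the same grasp; the last joint's range is limited). The gripper opens to 85 mm and grips with 20 to 120 N. Pads are 22 mm wide; open, the fingers measure 114 mm over their backs; the gripper's body (76 mm by 85 mm) begins 54 mm behind the grasp point. The pads swing forward as they close: fully open they stand 13 mm farther back than shut.
Start: joints at [66.606, 17.578, 86.31, -0, 76.112, -4.211], TCP at [0.189, 0.543, 0.231] pointing down, gripper open.
Joint ranges: [-179.03, 179.03], [-60, 130.46], [8.19, 133.38], [-81.62, 261.62], [5.75, 156.47], [-153.77, 153.77]. Speed limits (degrees/s): [147.25, 147.25, 180, 180, 180, 180].

## Interface

Orientations are given as [roll, pitch, yaw] about the fixed x, y, z axes, in that order (R = Rz(yaw) Ry(pitch) Rx(roll)).
In Python, from bench import env, imaging gives the robot as it stands.
- The arm moves only by the tool move_arm, never from a script. Its arguments are lists of equal length, an entry for each row: "offset": the shift along the tool's x, y, z normalised to -1 to 1, where 1 is 120 mm, a list of three; "delta_rot": the turn, a rotation vector about the tool's x, y, z normalised to -1 to 1, where 1 is 45 degrees, a list of three; "claw": the finger opening in mm, from 0 to 85.4. A call has 1 to 5 rows; each row is the pose to reach, as a shift and turn from the pose commanded when the call began, along the tool's axes at that moment; what a row does not reach only later rows make up. A row lasts 1/12 s, in which the tool goes at most 41.7 mm and 7.16 degrees, less where a joint would pass 70% of its speed; a pose out of reach is approached as far as the arm can. A call with a number of a shift or a turn outside -1 to 1 is refused whole. A call with a gripper value outside its range is refused whole. The fingers move at their own pace and stop on an object; the grip force is fixed at half the most. Time passes only in rows, so rows that repeat a pose let the fingers close. It gives the time, the measured TCP pose, the force, the opening and the grip force at its end, in the units of the state.
- env.get_state(): the state, without advancing time (a new reading comes with each control period).
- imaging.read_camera(name): name is "side" or "top"; returns (picture, depth): 384x512x3 uint8, red, green, blue; 384x512 float32, m along the optical axis (not along the pixel's ray), 0 where there is no reading.
- imaging.camera_model(name): a dict with "vfov" (degrees; the focal length in pixels is half the picture's height over the tangent of half this angle, whatever the lens; pixels are square), "cx", "cy" (the principal point, pixels), "distortion" ([k1, k2, p1, p2, k3] as OpenCV has them; the pictures are not rectified), "world_to_cam" (4x4, takes a point from world to camera coordinates). Camera axes: x right, y down, z forward; pixel columns grow to the right and rows downward; lengths in m; the calibration is good to about 2 mm. A picture is of the moment at which its call begins. camera_model takes no time and is no camera call.
- env.sign_off(): hands the job in; it is judged then, once.
The state is a dict: "clock": time; "qpos": joint angles; "dq": joint speeds; "joint_torque": joint torques, N m; "position": TCP position; "ee_rot": TCP orientation; "force": force on the tool from outside, world axes, zero at the start; "torque": the same for the moment, N m; "opening": opening from 0.0 (shut) to 1.0 (fully open); "gripper_force": force on a finger pad.
Only numpy, scipy, OpenCV 4.12 (cv2) and the standard library are available. Lean on these libraries where they do the work, as an engineer would, in place of code of your own. Each camera call takes 0.05 s, during which the arm holds its last target. There are 200 camera calls.

## Task

The navy USB stick is sunk in the spring-clip dock in the drawer. Press the dock's orange plunger right down to its stop so that the stick is pushed up, let the plunger come back up, then draw the stick straight up out of the clip and lower it into the red bowl, letting go only once it is down in the bowl. Leave the bowl standing where it is and do not disturb the gold drive, the bamboo stick or the eraser.

Things in the scene. Friction and masses are not known exactly. Their poses are not given: they have to be found in the camera images.
- dock: Fixed silver metal block, 60 (x) x 150 (y) x 74 mm high, standing on the grey drawer floor (floor 6 mm above the work surface); origin at the centre of its underside, z up. On its flat top: the slot with the navy stick at local y = -42 mm and the orange plunger at local y = +42 mm, both at local x = 0.
- slot_mouth (a point): Centre of the slot mouth in the dock's top face, 74 mm above the dock's underside; axes as the dock's. The mouth is 28 mm (x) by 22 mm (y). In it two sprung steel leaves pinch the stick from local +x and -x (about 1.2 N each; each gives up to 4 mm, so the stick can shift slightly along x). The stick has 1.5 mm play along y. Friction of the leaves holds the stick at whatever height it is left; pulling it out takes about 2 to 3 N upward.
- plunger_top (a point): Centre of the top face of the orange plunger head (disc 32 mm across, 12 mm thick, on a steel stem); moves with the plunger. At rest it is 40 mm above the dock's top face (120 mm above the work surface), at the stop 20 mm above it.
- plunger (a joint): Plunger travel, m: 0 = fully up, 0.020 = down at its stop. A spring returns it when let go. Needs about 2 N at first and 8 to 10 N at the stop. While going down it raises the stick by 1.35 times its travel: 27 mm at the stop. When the plunger rises again the stick stays up.
- navy_center (a point): Centre of the navy plastic USB stick, 9 (x) x 19 (y) x 60 mm (z, long axis; its steel plug, 12 x 4.5 x 15 mm, is the lowest 15 mm), about 20 g. It starts upright in the slot, its axes parallel to the dock's, its top end 2 mm below the dock's top face (too low to grasp). After a full press its top end stands about 25 mm above that face and can be pinched from above across its 9 mm thickness (along the dock's x).
- navy: The same USB stick; origin at the centre of its lower (plug) end, z towards its other end.
- bowl: Red ceramic bowl, loose, 300 g, rim 130 mm across, 45 mm high; origin at the centre of its underside. Inner floor about 5 mm above the underside.
- gold: Gold-coloured metal drive lying loose, 48 x 22 x 9 mm, origin under its centre. Leave alone.
- bamboo: Bamboo-cased stick lying loose, case 40 x 19 x 10 mm with a 14 mm steel plug at +x, origin under the case's centre. Leave alone.
- eraser: Hard plastic eraser, white with a blue sleeve, 54 x 23 x 13 mm, origin under its centre. Leave alone.
There are look-alikes about, which are no part of the job. Leave any green, purple or turquoise look-alike of the bowl alone.

How it is judged (in metres and radians):
On the way, in this order (a step that is already met when the one before it is completed fails the run):
1. the plunger is pressed down to its stop (18 of 20 mm or more) (value of joint plunger above 0.018 m), for 0.1 s.
2. the plunger is back up (within 4 mm) and the stick stands at least 15 mm proud of the dock (value of joint plunger below 0.004 m and z of navy_center in the frame of dock above 0.059 m), for 0.1 s.
3. the stick is clear above the dock (z of navy_center in the frame of dock above 0.107 m), for 0.1 s.
At the end, for the whole second after the job is handed in: The navy stick is at rest in the bowl (centre within 50 mm of the bowl axis, under 60 mm above its underside); the bowl is upright (7 degrees) and moved under 30 mm; the plunger is up (within 4 mm); gold drive, bamboo stick and eraser moved under 15 mm (horizontal distance between navy_center and bowl below 0.05 m and z of navy_center in the frame of bowl between 0 and 0.06 m and linear speed of navy below 0.03 m/s and angle between bowl's own z axis and vertical below 0.12 rad and distance of bowl from where it was at the start of the episode below 0.03 m and value of joint plunger below 0.004 m and distance of each of gold, bamboo, eraser from where it was at the start of the episode below 0.015 m); the robot touches nothing.
It fails at once if the gold drive, the bamboo stick or the eraser is pushed more than 15 mm (distance of any of gold, bamboo, eraser from where it was at the start of the episode above 0.015 m).
It fails at once if the stick is let go in the air over the bowl, its centre over 100 mm above the bowl's underside (contact force between navy and anything else below 0.01 N and horizontal distance between navy_center and bowl below 0.09 m and z of navy_center in the frame of bowl above 0.1 m).
It also fails if it takes over 50 s, if anything falls off the work surface, if the arm or the gripper's body presses on something with over 40 N, if the wrist force passes 120 N, or if a joint passes its speed limit or range.

## Working session

There is one attempt and no reset: what is moved stays moved. The work goes in short steps, Python scripts to look and compute and a tool call to move; the robot and the scene stay as the last step left them, time stands still between calls to the robot, and variables do not carry over. Pictures are saved under pics/ and viewed, at most 10 in all, crops included, and the job is handed in when it is done.

Besides the shell and the picture viewer there is one more tool, called after ">>>" as name(argument=value, ...) on one line, values as JSON. move_arm: Moves the arm, as the interface text tells. Its arguments: {"type":"object","properties":{"offset":{"type":"array","items":{"type":"array","items":{"type":"number"}}},"delta_rot":{"type":"array","items":{"type":"array","items":{"type":"number"}}},"claw":{"type":"array","items":{"type":"number"}}},"required":["offset","delta_rot","claw"]}

```bash
mkdir -p pics; ls
python3 - <<'E'
from bench import env, imaging
import cv2,numpy as np
for n in("top","side"):
    p,d=imaging.read_camera(n); np.savez(f"pics/{n}0.npz",p=p,d=d)
    cv2.imwrite(f"pics/{n}0.png",cv2.resize(p[:,:,::-1],(800,600),interpolation=cv2.INTER_CUBIC))
    m=imaging.camera_model(n); print(m)
print(env.get_state(),env.grip_depth)
E
```

```text
pics
{'vfov': 43.673826546789606, 'cx': 255.17339346262972, 'cy': 193.79171136109127, 'distortion': array([-0.19132718,  0.        ,  0.        ,  0.        ,  0.        ]), 'world_to_cam': array([[-0.02126892, -0.99968998,  0.01294492, -0.1165471 ],
       [-0.99820963,  0.02050988, -0.05618603,  0.47171819],
       [ 0.05590311, -0.01411676, -0.9983364 ,  1.40867179],
       [ 0.        ,  0.        ,  0.        ,  1.        ]])}
{'vfov': 57.2322291358985, 'cx': 258.5575009865591, 'cy': 192.80283889952236, 'distortion': array([-0.10465607,  0.        ,  0.        ,  0.        ,  0.        ]), 'world_to_cam': array([[-0.98444119, -0.174347  , -0.02187859,  0.43987323],
       [-0.06618132,  0.48323896, -0.87298347,  0.17572332],
       [ 0.16277463, -0.85795293, -0.48725885,  0.74961255],
       [ 0.        ,  0.        ,  0.        ,  1.        ]])}
{'clock': 0.1, 'qpos': array([ 6.66032104e+01,  1.76183641e+01,  8.63755980e+01, -8.06890328e-04,
        7.61116002e+01, -4.21132435e+00]), 'dq': array([ 0.05493769, -0.18123604, -0.17111745, -0.02536041,  0.05966718,
        0.05583379]), 'joint_torque': array([-8.75226979e-04, -4.58524382e+01, -2.52608281e+01,  1.27011522e-04,
        5.50683268e-03,  2.47759419e-05]), 'position': array([0.1887412 , 0.54248086, 0.23047457]), 'ee_rot': array([-1.79894665e+02, -6.97116577e-03,  1.60814723e+02]), 'force': array([0.32655377, 0.76655871, 0.47030716]), 'torque': array([-0.02541317, -0.01033036,  0.00459594]), 'gripper_force': 0.0, 'opening': 1.0022575163575957} 0.0187
```

View pics/top0.png

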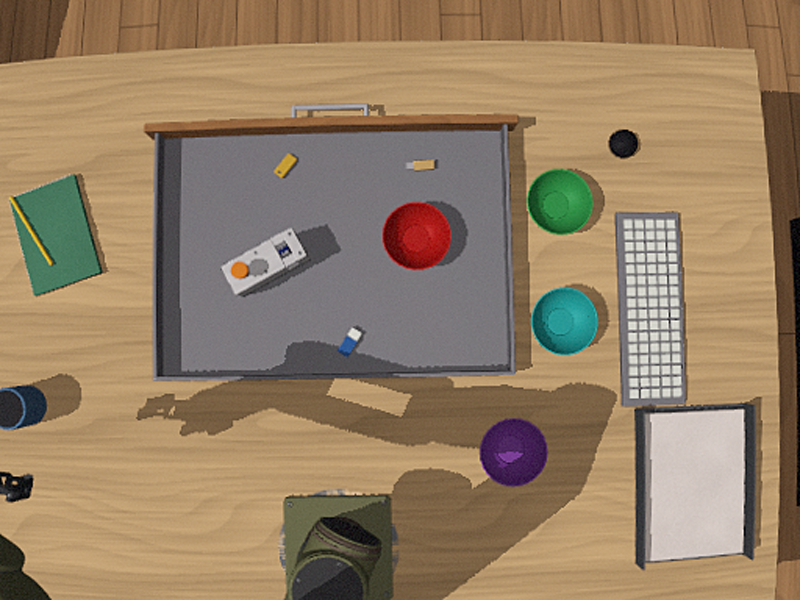

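View pics/side0.png

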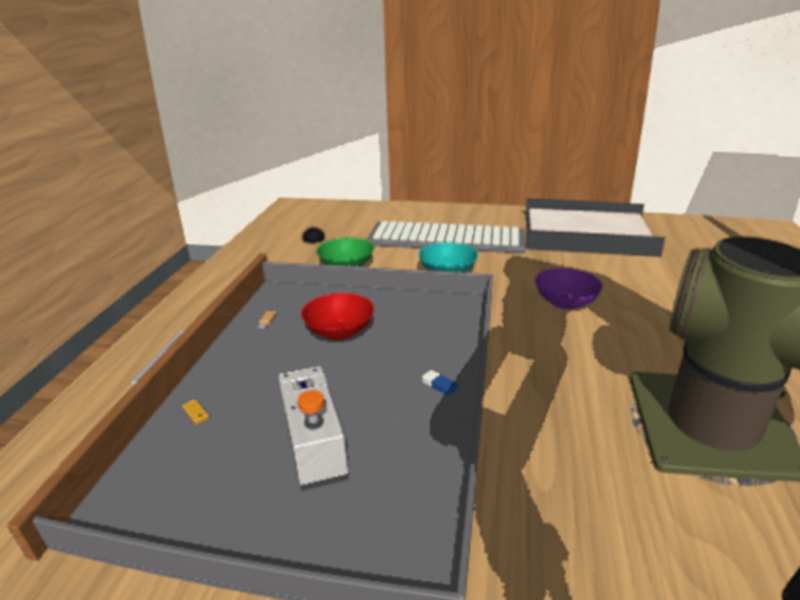

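Top view (800x600): the dock is at about (265,262), with the plunger at (240,269) and the slot and stick at (285,248). Bowl candidates are red (417,236), green (560,202), turquoise (565,321) and purple (513,452); I choose red. For the stick, the gold drive (286,165), bamboo (422,165) and eraser (350,341) could be mistaken for it; I choose the navy one in the slot at (285,248).

```bash
cat > h.py <<'E'
import numpy as np,cv2
from bench import env,imaging
def cam(n):
    m=imaging.camera_model(n); f=192/np.tan(np.radians(m["vfov"]/2))
    return np.array([[f,0,m["cx"]],[0,f,m["cy"]],[0,0,1]]),m["distortion"],m["world_to_cam"]
def plane(n,uv,z):  # pixel -> world point at height z
    K,D,T=cam(n); r=np.append(cv2.undistortPoints(np.array([[uv]],float),K,D)[0,0],1)
    R=T[:3,:3]; c=-R.T@T[:3,3]; d=R.T@r
    return c+d*(z-c[2])/d[2]
def cloud(n,d):
    K,D,T=cam(n); v,u=np.mgrid[:384,:512]
    r=cv2.undistortPoints(np.stack([u.ravel(),v.ravel()],1).astype(float)[:,None],K,D)[:,0]
    P=np.c_[r,np.ones(len(r))]*d.reshape(-1,1)
    return ((P-T[:3,3])@T[:3,:3]).reshape(384,512,3)
def proj(n,X):
    K,D,T=cam(n); return cv2.projectPoints(np.atleast_2d(X).astype(float),cv2.Rodrigues(T[:3,:3])[0],T[:3,3],K,D)[0][:,0]
E
python3 - <<'E'
from h import *
for n,(x0,y0,w,h) in dict(top=(130,135,80,60),side=(165,225,80,90)).items():
    q=np.load(f"pics/{n}0.npz");p,d=q["p"],q["d"]
    c=cv2.resize(p[y0:y0+h,x0:x0+w,::-1],None,fx=8 if n=="top" else 6,fy=8 if n=="top" else 6,interpolation=cv2.INTER_CUBIC)
    cv2.imwrite(f"pics/{n}1.png",c)
    C=cloud(n,d); hsv=cv2.cvtColor(p,cv2.COLOR_RGB2HSV).astype(int); H,S,V=hsv[...,0],hsv[...,1],hsv[...,2]
    roi=np.zeros(H.shape,bool); roi[y0:y0+h,x0:x0+w]=1
    def rep(t,M):
        v,u=np.nonzero(M); P=C[M]; print(n,t,len(v),"px",u.mean().round(1),v.mean().round(1),"med",np.median(P,0).round(4),"min",np.percentile(P,2,0).round(3),"max",np.percentile(P,98,0).round(3))
    rep("orange",roi&(H>5)&(H<16)&(S>180)&(V>150)&(C[...,2]>.1))
    rep("docktop",roi&(abs(C[...,2]-.08)<.006))
    M=roi&(abs(C[...,2]-.08)<.006)
    print(cv2.minAreaRect((C[M][:,:2]*1000).astype(np.float32)))
    R=((H<5)|(H>175))&(S>180)&(V>60); k,l,s,_=cv2.connectedComponentsWithStats(R.astype(np.uint8)); b=l==1+s[1:,4].argmax()
    rep("red",b); rim=b&(C[...,2]>.044); print(cv2.minEnclosingCircle((C[rim][:,:2]*1000).astype(np.float32)))
    rep("navy",roi&(H>100)&(H<130)&(S>120)&(C[...,2]>.06))
E
```

```text
top orange 84 px 152.9 172.5 med [0.5284 0.1576 0.1195] min [0.516 0.145 0.114] max [0.541 0.171 0.126]
top docktop 892 px 169.7 166.2 med [0.5505 0.1161 0.0795] min [0.499 0.052 0.075] max [0.598 0.189 0.085]
((548.423583984375, 121.10869598388672), (59.02141189575195, 151.1515350341797), 27.878063201904297)
top red 1443 px 266.3 150.6 med [ 0.5969 -0.162   0.0247] min [ 0.536 -0.218  0.007] max [ 0.65  -0.105  0.053]
((520.1688842773438, -147.16494750976562), 136.77090454101562)
top navy 14 px 181.3 159.3 med [0.5693 0.0829 0.0769] min [0.562 0.076 0.073] max [0.575 0.092 0.082]
side orange 172 px 198.6 256.7 med [0.5264 0.1638 0.1192] min [0.514 0.148 0.111] max [0.54  0.174 0.121]
side docktop 1231 px 197.5 261.8 med [0.5431 0.1416 0.0797] min [0.496 0.054 0.076] max [0.596 0.195 0.085]
((548.470947265625, 121.17681884765625), (59.21572494506836, 153.46212768554688), 27.97560691833496)
side red 1009 px 215.9 201.3 med [ 0.5985 -0.1856  0.0341] min [ 0.537 -0.219  0.011] max [ 0.651 -0.099  0.052]
((467.532470703125, 207.44740295410156), 451.3478698730469)
side navy 5 px 193.6 245.8 med [0.5676 0.0844 0.0778] min [0.566 0.082 0.078] max [0.57  0.088 0.079]
```

View pics/top1.png

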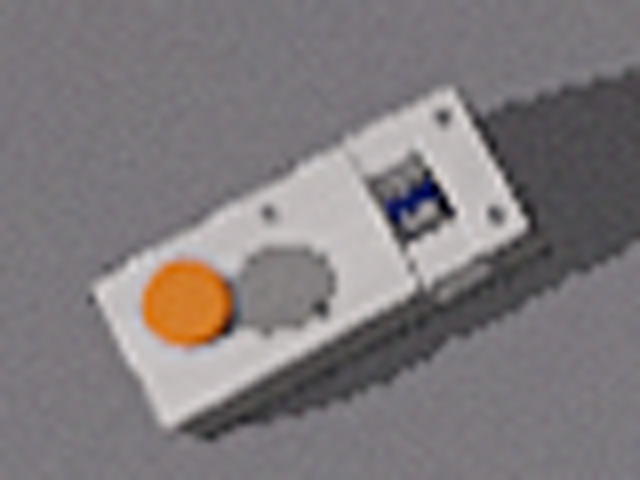

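The crop confirms the plunger at crop pixel (187,302) and the navy stick in the slot at (412,198). The dock centre is (0.5484, 0.1211) with yaw 27.9°. That puts the plunger at (0.529, 0.158), the slot at (0.568, 0.084) and the bowl near (0.594, -0.160). The heights and sizes match those given. Now moving above the plunger.

>>> move_arm(offset=[[-0.19, -0.1, 0], [-0.38, -0.21, 0], [-0.57, -0.32, 0], [-0.76, -0.42, 0], [-0.95, -0.53, 0]], delta_rot=[[0, 0, 0], [0, 0, 0], [0, 0, 0], [0, 0, 0], [0, 0, 0]], claw=[0, 0, 0, 0, 0])

```text
clock: 0.52
position: [0.2761, 0.4445, 0.2308]
ee_rot: [-180.0, -0.0, 160.8]
force: [0.7, 1.7, 0.4]
opening: 0.297
gripper_force: 0.0
```

>>> move_arm(offset=[[-0.19, -0.1, 0], [-0.38, -0.21, 0], [-0.57, -0.32, 0], [-0.76, -0.42, 0], [-0.95, -0.53, 0]], delta_rot=[[0, 0, 0], [0, 0, 0], [0, 0, 0], [0, 0, 0], [0, 0, 0]], claw=[0, 0, 0, 0, 0])

```text
clock: 0.93
position: [0.363, 0.3469, 0.231]
ee_rot: [-180.0, -0.0, 160.8]
force: [0.6, 0.0, 0.6]
opening: 0.001
gripper_force: 0.0
```

>>> move_arm(offset=[[-0.19, -0.1, 0], [-0.38, -0.21, 0], [-0.57, -0.32, 0], [-0.76, -0.42, 0], [-0.95, -0.53, 0]], delta_rot=[[0, 0, 0], [0, 0, 0], [0, 0, 0], [0, 0, 0], [0, 0, 0]], claw=[0, 0, 0, 0, 0])

```text
clock: 1.35
position: [0.4497, 0.2494, 0.231]
ee_rot: [-180.0, -0.0, 160.8]
force: [0.8, 0.2, -0.2]
opening: -0.002
gripper_force: 0.0
```

>>> move_arm(offset=[[-0.19, -0.1, 0], [-0.38, -0.2, 0], [-0.55, -0.3, 0], [-0.75, -0.4, 0], [-0.87, -0.5, 0]], delta_rot=[[0, 0, 0.15], [0, 0, 0.3], [0, 0, 0.45], [0, 0, 0.6], [0, 0, 0.75]], claw=[0, 0, 0, 0, 0])

```text
clock: 1.77
position: [0.5299, 0.1581, 0.2309]
ee_rot: [180.0, 0.0, 126.7]
force: [0.4, 0.4, 0.8]
opening: -0.0
gripper_force: 0.0
```

>>> move_arm(offset=[[0, 0, 0.1], [0, 0, 0.2], [0, 0, 0.3], [0, 0, 0.35], [0, 0, 0.35]], delta_rot=[[0, 0, 0.1], [0, 0, 0.2], [0, 0, 0.2], [0, 0, 0.2], [0, 0, 0.2]], claw=[0, 0, 0, 0, 0])

```text
clock: 2.18
position: [0.5267, 0.1591, 0.1874]
ee_rot: [-179.8, -0.1, 118.1]
force: [-1.1, 0.5, -0.0]
opening: 0.004
gripper_force: 0.0
```

>>> move_arm(offset=[[0, 0.02, 0.2], [0, 0.02, 0.4], [0, 0.02, 0.5], [0, 0.02, 0.56], [0, 0.02, 0.6]], delta_rot=[[0, 0, 0], [0, 0, 0], [0, 0, 0], [0, 0, 0], [0, 0, 0]], claw=[0, 0, 0, 0, 0])

```text
clock: 2.6
position: [0.5296, 0.1607, 0.117]
ee_rot: [-179.9, -0.0, 118.1]
force: [-3.5, -0.5, 5.0]
opening: -0.001
gripper_force: 2.3
```

>>> move_arm(offset=[[0, 0, 0.03], [0, 0, 0.06], [0, 0, 0.09], [0, 0, 0.12], [0, 0, 0.13]], delta_rot=[[0, 0, 0], [0, 0, 0], [0, 0, 0], [0, 0, 0], [0, 0, 0]], claw=[0, 0, 0, 0, 0])

```text
clock: 3.02
position: [0.5298, 0.1607, 0.1026]
ee_rot: [-180.0, -0.0, 118.1]
force: [-5.0, -0.8, 8.0]
opening: -0.002
gripper_force: 3.3
```

>>> move_arm(offset=[[0, 0, 0.01], [0, 0, 0.02], [0, 0, 0.03], [0, 0, 0.03], [0, 0, 0.03]], delta_rot=[[0, 0, 0], [0, 0, 0], [0, 0, 0], [0, 0, 0], [0, 0, 0]], claw=[0, 0, 0, 0, 0])

```text
clock: 3.43
position: [0.5298, 0.1608, 0.1]
ee_rot: [180.0, -0.0, 118.1]
force: [-5.1, -0.9, 10.2]
opening: -0.002
gripper_force: 4.8
```

>>> move_arm(offset=[[0, 0, 0.01], [0, 0, 0.01], [0, 0, 0.01], [0, 0, 0.01]], delta_rot=[[0, 0, 0], [0, 0, 0], [0, 0, 0], [0, 0, 0]], claw=[0, 0, 0, 0])

```text
clock: 3.77
position: [0.5299, 0.1608, 0.0999]
ee_rot: [179.9, 0.0, 118.1]
force: [-7.8, -2.2, 17.7]
opening: -0.001
gripper_force: 8.4
```

The force rose from 10 to 18 N with no further travel, so the plunger is at its stop. Raising the tool, then moving over beside the slot and looking.

>>> move_arm(offset=[[0, 0, -0.05], [0, 0, -0.12], [0, 0, -0.3], [0, 0, -0.5], [0, 0, -0.7]], delta_rot=[[0, 0, 0], [0, 0, 0], [0, 0, 0], [0, 0, 0], [0, 0, 0]], claw=[0, 0, 0, 0, 0])

```text
clock: 4.18
position: [0.5311, 0.1608, 0.1825]
ee_rot: [179.9, 0.0, 118.1]
force: [0.6, 0.0, 0.3]
opening: -0.001
gripper_force: 0.0
```

>>> move_arm(offset=[[0.2, 0, -0.2], [0.4, 0, -0.4], [0.6, 0, -0.6], [0.8, 0, -0.6], [0.95, 0, -0.6]], delta_rot=[[0, 0, 0], [0, 0, 0], [0, 0, 0], [0, 0, 0], [0, 0, 0]], claw=[40, 40, 40, 40, 40])

```text
clock: 4.6
position: [0.478, 0.2636, 0.2564]
ee_rot: [179.5, -0.0, 118.1]
force: [-0.5, -0.4, 0.3]
opening: 0.468
gripper_force: 0.0
```

Run:
```python
from h import *
o=[]
for n,(x0,y0,w,h) in dict(top=(140,135,70,60),side=(165,215,70,60)).items():
    p,d=imaging.read_camera(n); C=cloud(n,d)
    c=cv2.resize(p[y0:y0+h,x0:x0+w,::-1],None,fx=5.7,fy=6,interpolation=cv2.INTER_CUBIC); o.append(c)
    hsv=cv2.cvtColor(p,cv2.COLOR_RGB2HSV).astype(int); H,S,V=hsv[...,0],hsv[...,1],hsv[...,2]
    M=(H>100)&(H<130)&(S>120)&(C[...,2]>.085)&(np.hypot(C[...,0]-.568,C[...,1]-.084)<.04)
    P=C[M]; print(n,len(P),P.mean(0).round(4) if len(P) else'',P.min(0).round(3),P.max(0).round(3))
    T=P[P[:,2]>P[:,2].max()-.006]; print(T.mean(0),len(T),cv2.minAreaRect((T[:,:2]*1000).astype(np.float32)))
cv2.imwrite("pics/c2.png",np.hstack(o)); print(env.get_state()["position"])
```

```text
top 20 [0.5674 0.0827 0.1007] [0.563 0.074 0.087] [0.572 0.093 0.11 ]
[0.56692499 0.08314202 0.1064819 ] 10 ((567.0553588867188, 83.09115600585938), (4.685051441192627, 13.961012840270996), 30.91486358642578)
side 32 [0.5653 0.0901 0.0987] [0.562 0.079 0.086] [0.571 0.093 0.107]
[0.56585424 0.08826802 0.10425922] 16 ((567.2301635742188, 86.17659759521484), (4.901007652282715, 14.320301055908203), 34.9203987121582)
[0.4764183  0.26385991 0.25462887]
```

View pics/c2.png

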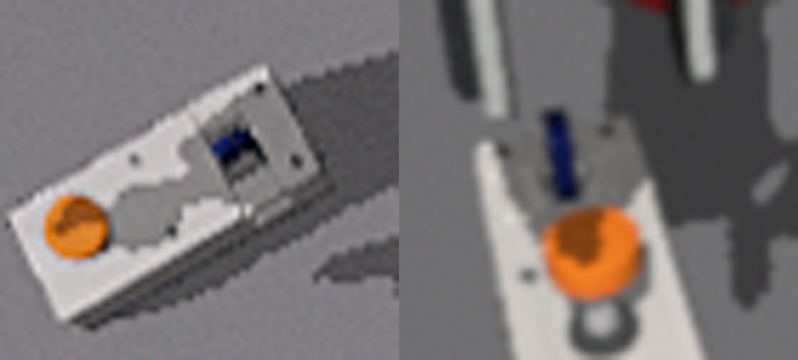

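The image shows the stick standing up (navy at crop (235,147) and (560,155)) with its top at z ≈ 0.105, and the plunger back up. Moving over the stick.

>>> move_arm(offset=[[-0.17, 0, 0], [-0.34, 0, 0.1], [-0.5, 0, 0.2], [-0.67, -0.02, 0.3], [-0.84, -0.02, 0.4]], delta_rot=[[0, 0, 0], [0, 0, 0], [0, 0, 0], [0, 0, 0], [0, 0, 0]], claw=[40, 40, 40, 40, 40])

```text
clock: 5.12
position: [0.523, 0.1696, 0.2049]
ee_rot: [179.9, 0.1, 118.1]
force: [0.1, -0.3, -0.1]
opening: 0.469
gripper_force: 0.0
```

>>> move_arm(offset=[[-0.2, 0, 0.1], [-0.4, 0, 0.2], [-0.6, 0, 0.3], [-0.84, -0.02, 0.4], [-0.84, -0.02, 0.4]], delta_rot=[[0, 0, 0], [0, 0, 0], [0, 0, 0], [0, 0, 0], [0, 0, 0]], claw=[40, 40, 40, 40, 40])

```text
clock: 5.53
position: [0.569, 0.0758, 0.1549]
ee_rot: [-179.9, 0.2, 117.9]
force: [0.2, 0.9, 0.1]
opening: 0.469
gripper_force: 0.0
```

Run:
```python
from h import *
p,d=imaging.read_camera("side")
x0,y0=150,190
cv2.imwrite("pics/c3.png",cv2.resize(p[y0:y0+90,x0:x0+100,::-1],None,fx=6,fy=6,interpolation=cv2.INTER_CUBIC))
s=env.get_state(); P=s["position"]; R=cv2.Rodrigues(np.zeros(3))[0]
from scipy.spatial.transform import Rotation as Ro
R=Ro.from_euler("xyz",s["ee_rot"],degrees=True).as_matrix()
print(P,s["ee_rot"],(R.T@(np.array([.5675,.084,.084])-P)/.12).round(3))
```

```text
[0.56819392 0.07787945 0.15567931] [-1.79909790e+02  3.45095308e-02  1.17848792e+02] [0.048 0.02  0.597]
```

View pics/c3.png

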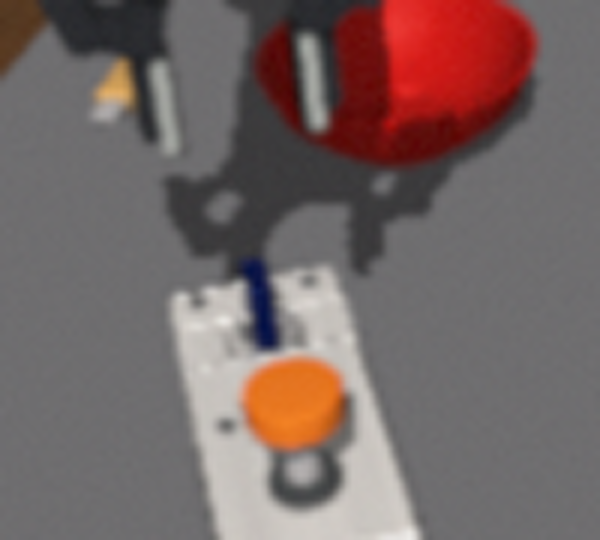

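The fingers (crop (165,110) and (312,90)) are parallel to the stick at (258,300) and straddle it. Descending 70 mm, then closing.

>>> move_arm(offset=[[0.04, 0.02, 0.15], [0.04, 0.02, 0.3], [0.04, 0.02, 0.42], [0.04, 0.02, 0.52], [0.04, 0.02, 0.58]], delta_rot=[[0, 0, 0], [0, 0, 0], [0, 0, 0], [0, 0, 0], [0, 0, 0]], claw=[40, 40, 40, 40, 40])

```text
clock: 6.0
position: [0.5667, 0.0867, 0.0866]
ee_rot: [-180.0, -0.0, 118.1]
force: [-0.2, 0.7, 1.0]
opening: 0.466
gripper_force: 0.0
```

>>> move_arm(offset=[[0, 0, 0], [0, 0, 0], [0, 0, 0], [0, 0, 0], [0, 0, 0]], delta_rot=[[0, 0, 0], [0, 0, 0], [0, 0, 0], [0, 0, 0], [0, 0, 0]], claw=[30, 20, 12, 0, 0])

```text
clock: 6.42
position: [0.5677, 0.0865, 0.0883]
ee_rot: [179.9, 0.0, 118.1]
force: [0.3, -0.3, 0.3]
opening: 0.085
gripper_force: 62.5
```

>>> move_arm(offset=[[0, 0, 0], [0, 0, 0], [0, 0, 0], [0, 0, 0]], delta_rot=[[0, 0, 0], [0, 0, 0], [0, 0, 0], [0, 0, 0]], claw=[0, 0, 0, 0])

```text
clock: 6.75
position: [0.5673, 0.0864, 0.0875]
ee_rot: [180.0, 0.0, 118.1]
force: [-1.3, -0.1, 1.5]
opening: 0.085
gripper_force: 62.6
```

Gripped at 62 N. Drawing it straight up.

>>> move_arm(offset=[[0, 0, -0.05], [0, 0, -0.12], [0, 0, -0.2], [0, 0, -0.3], [0, 0, -0.4]], delta_rot=[[0, 0, 0], [0, 0, 0], [0, 0, 0], [0, 0, 0], [0, 0, 0]], claw=[0, 0, 0, 0, 0])

```text
clock: 7.17
position: [0.5673, 0.0865, 0.1366]
ee_rot: [180.0, 0.0, 118.1]
force: [-1.2, 0.0, 0.4]
opening: 0.085
gripper_force: 62.5
```

>>> move_arm(offset=[[0, 0, -0.15], [0, 0, -0.3], [0, 0, -0.45], [0, 0, -0.55], [0, 0, -0.55]], delta_rot=[[0, 0, 0], [0, 0, 0], [0, 0, 0], [0, 0, 0], [0, 0, 0]], claw=[0, 0, 0, 0, 0])

```text
clock: 7.58
position: [0.5694, 0.0867, 0.2056]
ee_rot: [179.6, 0.2, 118.1]
force: [1.0, -0.9, 0.7]
opening: 0.089
gripper_force: 62.5
```

Run:
```python
from h import *
p,d=imaging.read_camera("side"); C=cloud("side",d)
cv2.imwrite("pics/c4.png",cv2.resize(p[150:290,120:280,::-1],None,fx=4,fy=4,interpolation=cv2.INTER_CUBIC))
q=np.load("pics/top0.npz"); C=cloud("top",q["d"]); h=cv2.cvtColor(q["p"],cv2.COLOR_RGB2HSV).astype(int)
M=((h[...,0]<5)|(h[...,0]>175))&(h[...,1]>150)&(C[...,2]<.07)&(np.hypot(C[...,0]-.594,C[...,1]+.16)<.08)
rim=M&(C[...,2]>.042); P=C[rim][:,:2]; A=np.c_[2*P,np.ones(len(P))]; s=np.linalg.lstsq(A,(P**2).sum(1),rcond=None)[0]
c=np.r_[s[:2],0]; print("bowl",c,np.sqrt(s[2]+s[0]**2+s[1]**2),len(P))
from scipy.spatial.transform import Rotation as Ro
s=env.get_state(); P=s["position"]; R=Ro.from_euler("xyz",s["ee_rot"],degrees=True).as_matrix()
c[2]=P[2]; print(P,s["opening"],s["gripper_force"],(R.T@(c-P)/.12).round(3))
```

```text
bowl [ 0.59306168 -0.16126286  0.        ] 0.06018410750544902 291
[0.56850762 0.08659276 0.20381554] 0.08768126121654547 62.49980092048645 [-1.919 -0.791  0.   ]
```

View pics/c4.png

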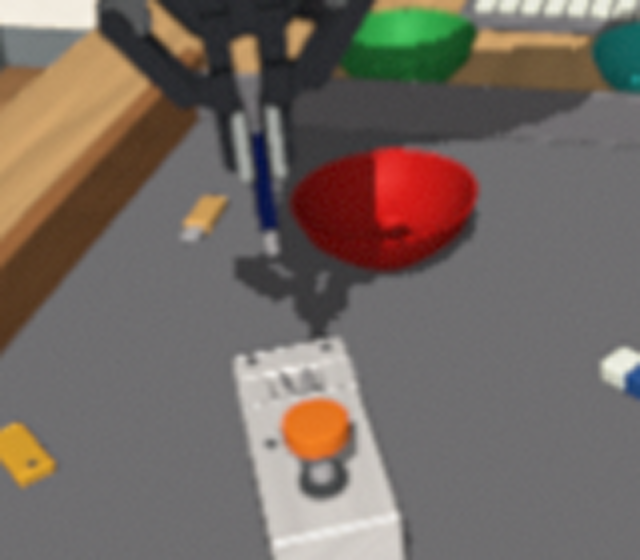

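The stick is held upright (crop (263,180)) and clear of the dock, and the plunger is up. The bowl axis is at (0.593, -0.161). Carrying the stick there.

>>> move_arm(offset=[[-0.12, -0.05, 0], [-0.25, -0.1, 0], [-0.38, -0.15, 0], [-0.51, -0.2, 0], [-0.64, -0.26, 0]], delta_rot=[[0, 0, 0], [0, 0, 0], [0, 0, 0], [0, 0, 0], [0, 0, 0]], claw=[0, 0, 0, 0, 0])

```text
clock: 8.05
position: [0.5751, 0.0035, 0.2004]
ee_rot: [-179.9, -0.1, 118.1]
force: [0.2, -1.2, -0.8]
opening: 0.084
gripper_force: 62.5
```

>>> move_arm(offset=[[-0.12, -0.05, 0], [-0.25, -0.1, 0], [-0.38, -0.15, 0], [-0.51, -0.2, 0], [-0.64, -0.26, 0]], delta_rot=[[0, 0, 0], [0, 0, 0], [0, 0, 0], [0, 0, 0], [0, 0, 0]], claw=[0, 0, 0, 0, 0])

```text
clock: 8.47
position: [0.5838, -0.079, 0.2003]
ee_rot: [-179.9, -0.1, 118.1]
force: [-0.5, 0.7, -0.7]
opening: 0.085
gripper_force: 62.5
```

>>> move_arm(offset=[[-0.15, -0.07, 0], [-0.35, -0.14, 0], [-0.55, -0.2, 0], [-0.64, -0.26, 0], [-0.64, -0.26, 0]], delta_rot=[[0, 0, 0], [0, 0, 0], [0, 0, 0], [0, 0, 0], [0, 0, 0]], claw=[0, 0, 0, 0, 0])

```text
clock: 8.88
position: [0.5923, -0.1634, 0.2003]
ee_rot: [-179.9, -0.0, 117.9]
force: [-0.5, 0.6, 0.2]
opening: 0.084
gripper_force: 62.5
```

>>> move_arm(offset=[[0, 0, 0.15], [0, 0, 0.35], [0, 0, 0.55], [0, 0, 0.7], [0, 0, 0.8]], delta_rot=[[0, 0, 0], [0, 0, 0], [0, 0, 0], [0, 0, 0], [0, 0, 0]], claw=[0, 0, 0, 0, 0])

```text
clock: 9.3
position: [0.5907, -0.1587, 0.1027]
ee_rot: [-179.8, -0.2, 118.1]
force: [-0.3, -0.1, -1.1]
opening: 0.086
gripper_force: 62.5
```

Run:
```python
from h import *
p,d=imaging.read_camera("side")
a=cv2.resize(p[140:230,160:260,::-1],(400,360),interpolation=cv2.INTER_CUBIC)
p,d=imaging.read_camera("top")
b=cv2.resize(p[105:195,215:315,::-1],(400,360),interpolation=cv2.INTER_CUBIC)
cv2.imwrite("pics/c5.png",np.hstack([a,b])); s=env.get_state(); print(s["position"],s["force"],s["opening"])
```

```text
[ 0.59012587 -0.15865338  0.10243961] [-1.1038961  -0.04267632 -0.93957542] 0.0874822871719551
```

View pics/c5.png

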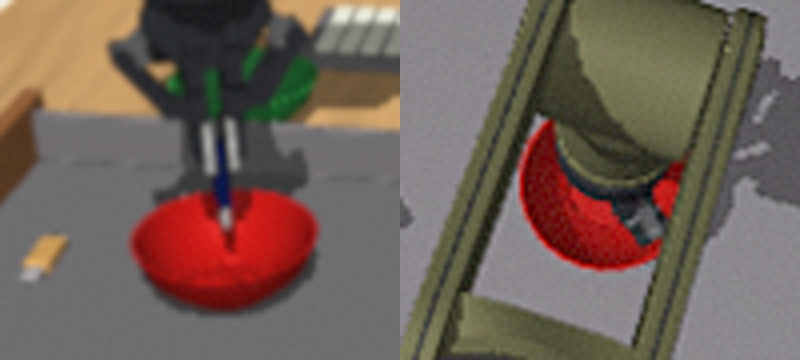

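The stick is centred over the red bowl with its plug at left crop (226,218). Lowering it.

>>> move_arm(offset=[[0, 0, 0.1], [0, 0, 0.2], [0, 0, 0.28], [0, 0, 0.33], [0, 0, 0.35]], delta_rot=[[0, 0, 0], [0, 0, 0], [0, 0, 0], [0, 0, 0], [0, 0, 0]], claw=[0, 0, 0, 0, 0])

```text
clock: 9.82
position: [0.5924, -0.1603, 0.0628]
ee_rot: [-180.0, -0.1, 118.1]
force: [0.3, 0.1, 0.4]
opening: 0.08
gripper_force: 62.5
```

>>> move_arm(offset=[[0, 0, 0.01], [0, 0, 0.02], [0, 0, 0.03], [0, 0, 0.03]], delta_rot=[[0, 0, 0], [0, 0, 0], [0, 0, 0], [0, 0, 0]], claw=[0, 0, 0, 0])

```text
clock: 10.15
position: [0.5931, -0.161, 0.06]
ee_rot: [180.0, 0.0, 118.1]
force: [0.1, -0.8, -0.5]
opening: 0.086
gripper_force: 62.5
```

>>> move_arm(offset=[[0, 0, 0.01], [0, 0, 0.02], [0, 0, 0.03], [0, 0, 0.03]], delta_rot=[[0, 0, 0], [0, 0, 0], [0, 0, 0], [0, 0, 0]], claw=[0, 0, 0, 0])

```text
clock: 10.48
position: [0.5928, -0.1609, 0.0559]
ee_rot: [-180.0, -0.0, 118.1]
force: [0.4, 0.7, -0.4]
opening: 0.088
gripper_force: 62.5
```

>>> move_arm(offset=[[0, 0, 0.01], [0, 0, 0.01], [0, 0, 0.01]], delta_rot=[[0, 0, 0], [0, 0, 0], [0, 0, 0]], claw=[0, 0, 0])

```text
clock: 10.73
position: [0.5929, -0.1609, 0.0548]
ee_rot: [-180.0, -0.0, 118.1]
force: [0.5, 0.6, 1.2]
opening: 0.087
gripper_force: 62.5
```

The plug is within about 2 mm of the bowl floor. Letting go and withdrawing.

>>> move_arm(offset=[[0, 0, 0], [0, 0, 0], [0, 0, 0], [0, 0, 0], [0, 0, 0]], delta_rot=[[0, 0, 0], [0, 0, 0], [0, 0, 0], [0, 0, 0], [0, 0, 0]], claw=[12, 18, 26, 36, 40])

```text
clock: 11.15
position: [0.5929, -0.1609, 0.0549]
ee_rot: [180.0, 0.0, 118.1]
force: [-0.3, 0.1, -0.7]
opening: 0.468
gripper_force: 0.0
```

>>> move_arm(offset=[[0, 0, -0.1], [0, 0, -0.25], [0, 0, -0.45], [0, 0, -0.7], [0, 0, -0.95]], delta_rot=[[0, 0, 0], [0, 0, 0], [0, 0, 0], [0, 0, 0], [0, 0, 0]], claw=[40, 40, 40, 40, 40])

```text
clock: 11.57
position: [0.5922, -0.1606, 0.1694]
ee_rot: [-179.9, -0.1, 118.1]
force: [0.6, -0.5, -0.1]
opening: 0.467
gripper_force: 0.0
```

>>> move_arm(offset=[[0.2, 0, -0.1], [0.4, 0, -0.25], [0.6, 0, -0.4], [0.8, 0, -0.4], [0.95, 0, -0.4]], delta_rot=[[0, 0, 0], [0, 0, 0], [0, 0, 0], [0, 0, 0], [0, 0, 0]], claw=[40, 40, 40, 40, 40])

```text
clock: 11.98
position: [0.539, -0.059, 0.2186]
ee_rot: [179.9, 0.1, 118.1]
force: [0.1, -0.4, -0.4]
opening: 0.47
gripper_force: 0.0
```

Run:
```python
from h import *
p,d=imaging.read_camera("side")
a=cv2.resize(p[150:270,120:260,::-1],(400,340),interpolation=cv2.INTER_CUBIC)
p,d=imaging.read_camera("top")
b=cv2.resize(p[85:205,190:330,::-1],(400,340),interpolation=cv2.INTER_CUBIC)
cv2.imwrite("pics/c6.png",np.hstack([a,b])); s=env.get_state(); print(s["position"],s["force"],s["opening"])
C=cloud("top",d); h=cv2.cvtColor(p,cv2.COLOR_RGB2HSV).astype(int)
M=(h[...,0]>100)&(h[...,0]<130)&(h[...,1]>120)&(np.hypot(C[...,0]-.593,C[...,1]+.161)<.07)&(C[...,2]<.1)
print("navy",M.sum(),C[M].mean(0),C[M].min(0),C[M].max(0))
```

```text
[ 0.53740464 -0.05797398  0.21744411] [-0.59349254  0.51716035 -0.78343829] 0.4718856653005022
navy 18 [ 0.59073375 -0.1616358   0.06410505] [ 0.58689357 -0.1681488   0.04061527] [ 0.59658255 -0.15425848  0.07546014]
```

View pics/c6.png

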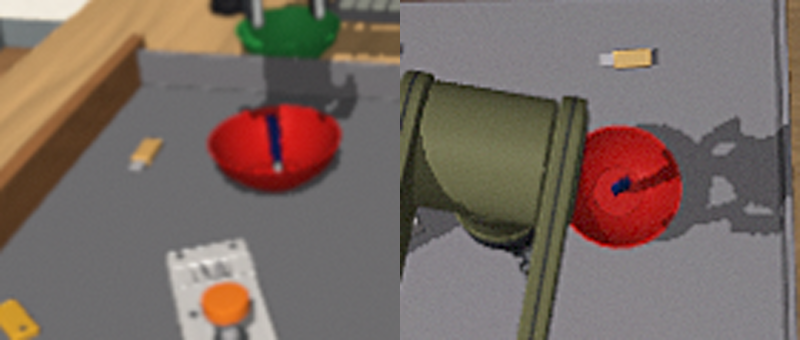

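The stick is standing upright in the middle of the bowl (left crop (275,145)). I'll check it is still before handing in.

>>> move_arm(offset=[[0, 0, 0], [0, 0, 0], [0, 0, 0], [0, 0, 0], [0, 0, 0]], delta_rot=[[0, 0, 0], [0, 0, 0], [0, 0, 0], [0, 0, 0], [0, 0, 0]], claw=[40, 40, 40, 40, 40])

```text
clock: 12.5
position: [0.5396, -0.061, 0.2165]
ee_rot: [-180.0, -0.0, 118.0]
force: [0.5, -0.0, -0.5]
opening: 0.474
gripper_force: 0.0
```

>>> move_arm(offset=[[0, 0, 0], [0, 0, 0], [0, 0, 0], [0, 0, 0], [0, 0, 0]], delta_rot=[[0, 0, 0], [0, 0, 0], [0, 0, 0], [0, 0, 0], [0, 0, 0]], claw=[40, 40, 40, 40, 40])

```text
clock: 12.92
position: [0.5393, -0.0603, 0.2169]
ee_rot: [-180.0, -0.0, 118.1]
force: [0.3, -0.5, 0.3]
opening: 0.465
gripper_force: 0.0
```

Run:
```python
from h import *
for i in range(12):
  p,d=imaging.read_camera("top")
  if i in(0,11):
    C=cloud("top",d); h=cv2.cvtColor(p,cv2.COLOR_RGB2HSV).astype(int)
    M=(h[...,0]>100)&(h[...,0]<130)&(h[...,1]>120)&(np.hypot(C[...,0]-.593,C[...,1]+.161)<.07)&(C[...,2]<.1)
    print("navy",M.sum(),C[M].mean(0),C[M].min(0),C[M].max(0))
```

```text
navy 19 [ 0.59170794 -0.16185246  0.06422343] [ 0.58741515 -0.16849171  0.03488597] [ 0.5974624  -0.15429433  0.07661632]
navy 20 [ 0.59159894 -0.16192223  0.06313838] [ 0.58687678 -0.1683211   0.04073391] [ 0.5973143  -0.15431443  0.07377335]
```

Still; handing in.

```bash
python3 -c "
from bench import env
print(env.sign_off())"
```

```text
the job is handed in; nothing more can be done
None
```

I pressed the plunger to its stop and let it come back up, then drew out the navy stick and set it in the red bowl, where it stands upright and still. The job is handed in; the sign-off gave no verdict.

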